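Clip down the key clamp and set its thumbscrew

ROBOT

A 6-joint arm with a two-finger parallel gripper is mounted at the origin on the work surface. World frame = base frame: x ahead of the robot, y to its left, z up, the work surface at z = 0. Lengths are in m, angles in rad, forces in N, time in s.
With the tool pointing down it reaches from about 0.375 to 0.975 m from the base axis. Payload 3.8 kg.
Tool frame: the origin (TCP) lies between the finger pads; the fingertips stand bot.nose_length ahead of it and the grasp point (between the pads) lies 5 mm behind it (bot.nose_length is the distance from the TCP to the fingertips, in m); z points along the fingers, y is the direction in which the jaws open and shut (so a half turn about z gives the same grasp; the last joint's range is limited). The gripper opens to 85 mm and grips with 20 to 120 N. Pads are 22 mm wide; open, the fingers measure 114 mm over their backs; the gripper's body (76 mm by 85 mm) begins 54 mm behind the grasp point. The pads swing forward as they close: fully open they stand 13 mm farther back than shut.
Start: joints at [1.246, 0.264, 1.604, -0, 1.274, -0.037], TCP at [0.192, 0.647, 0.245] pointing down, gripper open.
Joint ranges: [-2.63, 2.63], [-0.94, 2.18], [0.31, 2.57], [-1.31, 4.45], [0, 2.66], [-2.55, 2.55]. Speed limits (rad/s): [2.57, 2.57, 3.14, 3.14, 3.14, 3.14].

INTERFACE

Orientations are given as a rotation vector (axis times angle).
In Python, from workcell import bot gives the robot as it stands.
- The arm moves only by the tool carry_out, never from a script. Its argument "series" is a list of rows, each an object with "delta_pos": the shift along the tool's x, y, z as a fraction of full scale, a list of three; "rot": the turn, a rotation vector about the tool's x, y, z as a fraction of full scale, a list of three; "hand": the gripper command: -1 is fully open, 1 is shut, values between are in proportion. In form: [{"delta_pos": [x, y, z], "rot": [rx, ry, rz], "hand": hand}, ...]. A call has 1 to 20 rows; each row is the pose to reach, as a shift and turn from the pose measured when the call began, along the tool's axes at that moment; what a row does not reach only later rows make up. Full scale, the value 1, is 0.25 m for a shift and 45 degrees for a turn. A row lasts 1/8 s, in which the tool goes at most 62.5 mm and 10.7 degrees, less where a joint would pass 70% of its speed; a pose out of reach is approached as far as the arm can. A call with a number of a shift or a turn outside -1 to 1 is refused whole. A call with a gripper value outside its range is refused whole. The fingers move at their own pace and stop on an object; "squeeze" is the grip in N (left out, the last holds). Time passes only in rows, so rows that repeat a pose let the fingers close. It gives the time, the measured TCP pose, the force and the opening at its end, in the units of the state.
- bot.read_state(): the state, without advancing time (a new reading comes with each control period).
- bot.read_camera(name): name is "side" or "top"; returns the picture (420x560x3 uint8, red, green, blue); there is no depth.
- bot.camera_info(name): a dict with "fx", "fy", "cx", "cy" (pixels), "origin" and "attitude" of the camera in the world. Camera axes: x right, y down, z forward; pixel columns grow to the right and rows downward; lengths in m; the calibration is good to about 2 mm. A picture is of the moment at which its call begins. camera_info takes no time and is no camera call.
- bot.finish_job(): hands the job in, once; it reports no verdict.
The state is a dict: "time": time; "q": joint angles; "joint_vel": joint speeds; "joint_torque": joint torques, N m; "tool_pos": TCP position; "tcp_rot": TCP orientation; "wrist_force": force on the tool from outside, world axes, zero at the start; "torque": the same for the moment, N m; "width": opening from 0.0 (shut) to 1.0 (fully open).
Only numpy, scipy, OpenCV 4.12 (cv2) and the standard library are available. Lean on these libraries where they do the work, as an engineer would, in place of code of your own. Each camera call takes 0.05 s, during which the arm holds its last target. There are 200 camera calls.

TASK

Press the raised spring clamp of the key-holding fixture down by its end tab until it clips onto its pin. Then turn its winged thumbscrew clockwise until it seats hard, back it off a quarter turn so that the key blank can still be slid along, and finish while still gripping the thumbscrew's wings there, with the clamp still clipped down: do not let go. Leave the tools and stock around it where they are.

Things in the scene. Friction and masses are not known exactly. Their poses are not given: they have to be found in the camera images.
- fixture: key-holding fixture fixed to the table, grey base plate 230 (x, -140 to 90) x 90 (y) x 14 mm. Origin on the table, straight below the thumbscrew's axis when the clamp is closed; z up; x runs from the hinge (70 mm on the -x side, cheeks 69 mm high, 58 mm over both) to the pin (45 mm on the +x side, 8 mm thick, 56 mm high) and the clamp's tab. Below the screw a key blank lies in a steel nest.
- clamp_hinge (a point): pivot of the clamp, 62 mm above the table and 70 mm on the -x side of the fixture's origin; the pivot's axis is the fixture's y. Its axes are those of the fixture.
- clamp_tab (a point): where to press: middle of the top face of the clamp's free end (tab), 132 mm from the pivot along the clamp, 5 mm above its mid-plane, which passes through the pivot. The bar ends 13 mm beyond; the thumbscrew is 62 mm nearer the pivot. x points along the clamp away from the pivot, z out of its top face. When closed it is 67 mm above the table, its x along the fixture's x.
- clamp (a joint): angle of the sprung clamp, a flat steel bar 30 mm wide, 10 mm thick: 0 standing up 0.95 rad (54 degrees) above level, as at the start; 0.95 rad when clipped level onto its pin (hard stop). A spring pushes it up (at most some 5 N at the tab) until 0.65 rad; past that it snaps down by itself and stays, held by about 6 N at the tab, 11 N at the thumbscrew.
- thumbscrew (a joint): turn of the thumbscrew in rad, growing clockwise seen from above (screwing in); starts between 1.2 and 2.4; seats against a hard stop at 4.0. It stays where it is left (friction about 0.05 N m) and does not rise or sink as it turns. At 0 the wings' x lies along the clamp's x; with the clamp closed the wings' heading is the fixture's yaw minus this value.
- wings: the thumbscrew's wings, a flat upright dark steel grip 34 mm long (x), 10 mm thick (y), 24 mm high (z), carried by the clamp. Origin at its centre, on the screw's axis; with the clamp closed the screw is upright and this point is 98 mm above the table, 31 mm above the clamp's top face. Grip from above across the 10 mm.
- blank_a: a loose brass key blank lying flat, 60 mm long, 5 mm thick; origin under its round head (leave alone)
- blank_b: a loose steel key blank lying flat, 60 mm long, 5 mm thick; origin under its round head (leave alone)
- spare_screw: a spare round-headed screw standing on its head, head 18 mm across, 30 mm high; not part of the job (leave alone)
- screwdriver: a screwdriver lying on the table (leave alone)
- brush: a chip brush lying on the table (leave alone)
- oil: an oil bottle, 48 mm across, 130 mm high (leave alone)
- pot: a steel cup, 70 mm across, 70 mm high (leave alone)
- tray: a black plastic tray, 100 x 130 x 25 mm (leave alone)
Not all that is in view belongs to the job. Several things have the shape of the fixture; the one meant has the colours described above.

How it is judged:
By the outcome, as a careful person would: the job done as asked, in the order asked, and still so for the second after the job is handed in, while the arm keeps its last pose, push and grip.
It also fails if it takes over 72 s, if anything falls off the work surface, if the arm or the gripper's body presses on something with over 40 N, if the wrist force passes 120 N, or if a joint passes its speed limit or range.

## Working session

There is one attempt and no reset: what is moved stays moved. The work goes in short steps, Python scripts to look and compute and a tool call to move; the robot and the scene stay as the last step left them, time stands still between calls to the robot, and variables do not carry over. Pictures are saved under pics/ and viewed, about 8 in all and at most 12, crops included, and the job is handed in when it is done.

Besides the shell and the picture viewer there is one more tool, called after "Emit:" in YAML: its name, and indented under it one key for each argument. carry_out: Moves the arm, as the interface text tells. Its arguments: {"type":"object","properties":{"series":{"type":"array","items":{"type":"object","properties":{"delta_pos":{"type":"array","items":{"type":"number","minimum":-1,"maximum":1}},"rot":{"type":"array","items":{"type":"number","minimum":-1,"maximum":1}},"hand":{"type":"number"}}}},"squeeze":{"type":"number"}},"required":["series"]}

```bash
mkdir -p pics; python3 - <<'E'
from workcell import bot
import cv2
for n in("side","top"):
    im=bot.read_camera(n); cv2.imwrite(f"pics/{n}0.png",im[:,:,::-1])
    print(n,bot.camera_info(n))
print(bot.read_state(),bot.nose_length)
E
```

```text
side {'fx': 521.0529733380617, 'fy': 521.0529733380617, 'cx': 276.2681125556104, 'cy': 208.41680820602568, 'origin': array([ 0.17407074, -1.16488525,  0.91158396]), 'attitude': array([-2.1237795 ,  0.34861443, -0.17140839])}
top {'fx': 448.75839221944534, 'fy': 448.75839221944534, 'cx': 275.9228861140262, 'cy': 214.12721296427202, 'origin': array([ 0.36363159, -0.01381475,  1.23441422]), 'attitude': array([-2.09541077,  2.14532196, -0.18738479])}
{'time': 0.1, 'q': array([ 1.24610487e+00,  2.64722075e-01,  1.60523595e+00,  1.27444710e-06,
        1.27369239e+00, -3.69108561e-02]), 'joint_vel': array([-0.00024559, -0.0014288 , -0.00416023,  0.0001599 , -0.00037193,
       -0.00039194]), 'joint_torque': array([ 3.54844815e-04, -5.16708934e+01, -3.68589377e+01,  1.22036610e-05,
        6.27792368e-03,  1.36569011e-05]), 'tool_pos': array([0.1913898 , 0.6466437 , 0.24405746]), 'tcp_rot': array([-0.45043356, -3.10875724,  0.00317891]), 'wrist_force': array([-0.00707697,  0.11423393, -0.06560179]), 'torque': array([-0.00173583, -0.06203939, -0.04313183]), 'width': 0.9998296108268546} 0.014
```

View pics/top0.png

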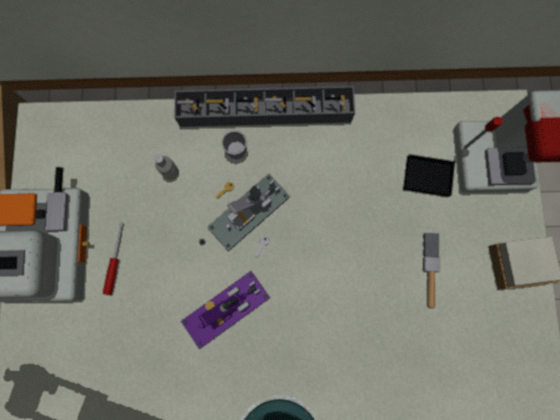

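View pics/side0.png

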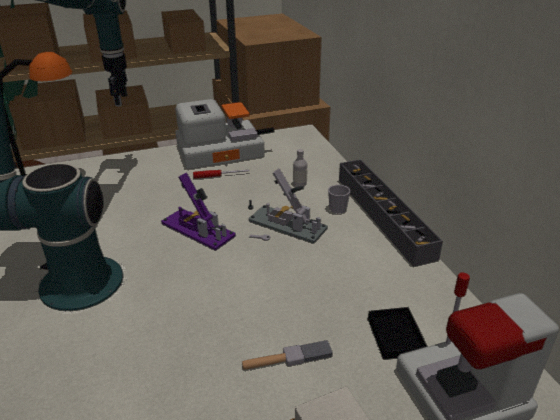

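The top view shows the grey fixture at about (248,212) and a purple look-alike at (227,308). In the side view they are at (288,220) and (198,225). The grey one matches the description. I'll check it in one close crop of both views.

```bash
python3 - <<'E'
import cv2,numpy as np
a=cv2.imread("pics/top0.png")[165:255,195:305]; b=cv2.imread("pics/side0.png")[160:250,240:340]
a=cv2.resize(a,None,fx=3.6,fy=3.6*1,interpolation=3); b=cv2.resize(b,None,fx=4,fy=4,interpolation=3)
h=max(a.shape[0],b.shape[0]); p=lambda i:cv2.copyMakeBorder(i,0,h-i.shape[0],0,0,0)
o=np.hstack([p(a),p(b)]); o=cv2.convertScaleAbs(o,alpha=1.6); print(o.shape); cv2.imwrite("pics/crop.png",o)
E
```

```text
(360, 796, 3)
```

View pics/crop.png

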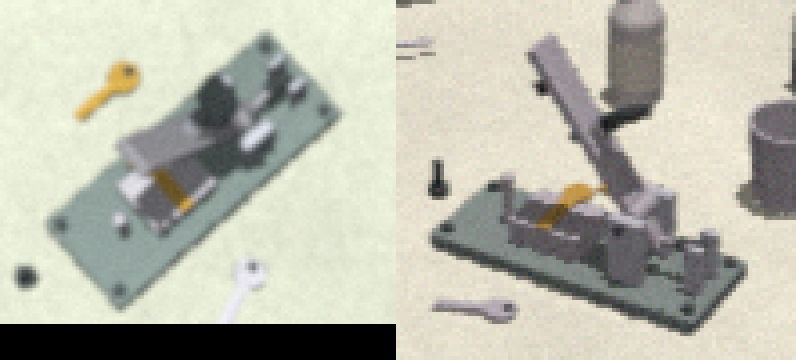

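```bash
cat > h.py <<'E'
import numpy as np,cv2
from scipy.spatial.transform import Rotation as R
from scipy.optimize import least_squares
from workcell import bot
CI={n:bot.camera_info(n) for n in("side","top")}
def proj(n,P):
    c=CI[n]; p=R.from_rotvec(c["attitude"]).inv().apply(np.atleast_2d(P)-c["origin"])
    return np.c_[c["fx"]*p[:,0]/p[:,2]+c["cx"],c["fy"]*p[:,1]/p[:,2]+c["cy"]]
def fix(v,P):
    P=np.atleast_2d(P); return R.from_euler("z",v[2]).apply(P)+[v[0],v[1],0]
E
python3 - <<'E'
from h import *
C=np.array([[-.14,-.045,.014],[-.14,.045,.014],[.09,.045,.014],[.09,-.045,.014]])
top=np.array([[268.6,174.2],[290,196.1],[228.3,251.1],[208,226.7]])
side=np.array([[328,226.2],[313.5,240.5],[249,219],[263.5,205.5]])
best=None
for o in(1,-1):
  for k in(0,1):
    t=top if k==0 else top[[1,0,3,2]]; s=side if k==0 else side[[1,0,3,2]]
    for y0 in(0,2,4):
      def f(v,w=None):
        a=(proj("top",fix(v,C))-t).ravel(); b=(proj("side",fix(v,C))-s).ravel()
        return np.r_[a,b]
      r=least_squares(f,[.5,.08,y0])
      if best is None or r.cost<best.cost: best=r
print(best.x,best.cost,best.fun.round(1).reshape(-1,2).tolist())
# refined by thresholded plate mask
v=best.x
for n in("top","side"):
  im=cv2.convertScaleAbs(cv2.imread(f"pics/{n}0.png"),alpha=1.0)
  a=.95
  tab=lambda s,z,y=0:[-.07+s*np.cos(a)-z*np.sin(a),y,.062+s*np.sin(a)+z*np.cos(a)]
  L=[tab(.145,.005,.015),tab(.145,.005,-.015),tab(.07,.036),[.045,0,.056],[-.07,.029,.069],[-.07,-.029,.069]]
  c=proj(n,fix(v,C)); q=proj(n,fix(v,L)); print(n,q.round(1).tolist())
  x0,y0=(195,145) if n=="top" else (235,155)
  k=4
  cr=cv2.convertScaleAbs(cv2.resize(im[y0:y0+115,x0:x0+100],None,fx=k,fy=k,interpolation=2),alpha=1.6)
  g=lambda p:tuple(int(round(x)) for x in (p-[x0,y0]+.5)*k)
  for i in range(4): cv2.line(cr,g(c[i]),g(c[(i+1)%4]),(0,0,255),1)
  for p in q: cv2.circle(cr,g(p),2,(255,0,255),-1)
  cv2.imwrite(f"pics/o_{n}.png",cr)
cv2.imwrite("pics/o.png",np.hstack([cv2.imread("pics/o_top.png"),cv2.imread("pics/o_side.png")]))
E
```

```text
[0.58606774 0.08674462 2.27859782] 5.081341714296846 [[0.9, -1.5], [1.0, -0.3], [0.2, -0.2], [-0.8, -0.1], [-0.4, -0.8], [0.1, 0.4], [-1.8, -0.6], [-0.6, -0.7]]
top [[237.5, 212.0], [229.3, 202.8], [255.9, 192.8], [228.5, 225.4], [267.9, 204.0], [253.4, 188.3]]
side [[273.6, 172.5], [279.0, 168.1], [297.0, 189.2], [267.1, 204.0], [295.3, 215.6], [304.9, 206.2]]
```

View pics/o.png

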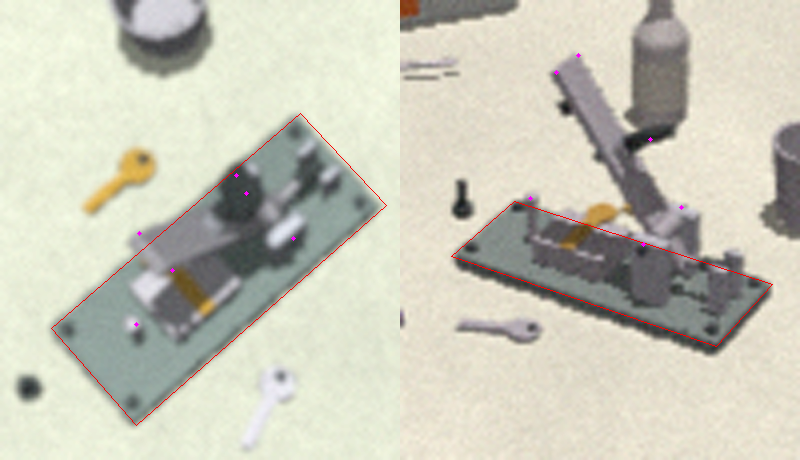

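The overlay fits the plate edges, pin and hinge to about 1–2 px. The clamp tip in the top view is about 2 px off, which is within calibration. The grey fixture is confirmed at about (0.586, 0.087), yaw 2.28. Next I'll plan the press.

```bash
cat >> h.py <<'E'
V=[0.586,0.0867,2.2786]
def tool(yaw): # tool down, tool x heading yaw
    return R.from_euler("z",yaw)*R.from_euler("x",np.pi)
def go(P,yaw=None,s=None):
    s=s or bot.read_state(); c=R.from_rotvec(s["tcp_rot"])
    t=tool(yaw) if yaw is not None else c
    d=c.inv().apply(np.array(P)-s["tool_pos"])/.25; r=(c.inv()*t).as_rotvec()/np.deg2rad(45)
    return d.round(3).tolist(),r.round(3).tolist()
def hx(s=None):
    s=s or bot.read_state(); x=R.from_rotvec(s["tcp_rot"]).as_matrix()[:,0]; return np.arctan2(x[1],x[0])
E
python3 - <<'E'
from h import *
s=bot.read_state(); print("hx",hx(s),"q1,q6",s["q"][[0,5]])
for y in(V[2],V[2]-np.pi):
  print(y,go(fix(V,[-.005,0,.23])[0],y))
# arc
for th in(.95,.8,.6,.4,.25,.1,0):
  p=np.array([-.07+.136*np.cos(th)-.005*np.sin(th),0,.062+.136*np.sin(th)+.005*np.cos(th)])
  w=fix(V,p-[.011,0,0])[0]; w[2]+=.014; print(th,w.round(3),p.round(3))
E
```

```text
hx 2.853811595307128 q1,q6 [ 1.24610487 -0.03691086]
2.2786 ([-2.166, -1.71, 0.06], [-0.003, 0.001, 0.732])
-0.8629926535897932 ([-2.166, -1.71, 0.06], [-0.001, -0.003, -3.268])
0.95 [0.59  0.082 0.19 ] [0.005 0.    0.176]
0.8 [0.579 0.094 0.177] [0.021 0.    0.163]
0.6 [0.568 0.108 0.157] [0.039 0.    0.143]
0.4 [0.558 0.119 0.134] [0.053 0.    0.12 ]
0.25 [0.554 0.124 0.114] [0.061 0.    0.1  ]
0.1 [0.551 0.128 0.095] [0.065 0.    0.081]
0 [0.55  0.128 0.081] [0.066 0.    0.067]
```

Emit:
carry_out:
  series:
    - {"delta_pos":[0,0,-0.2],"rot":[0,0,0],"hand":1}
    - {"delta_pos":[0,0,-0.4],"rot":[0,0,0],"hand":1}
    - {"delta_pos":[-0.25,-0.2,-0.4],"rot":[0,0,0.2],"hand":1}
    - {"delta_pos":[-0.45,-0.36,-0.4],"rot":[0,0,0.4],"hand":1}
    - {"delta_pos":[-0.65,-0.52,-0.4],"rot":[0,0,0.6],"hand":1}
    - {"delta_pos":[-0.85,-0.68,-0.4],"rot":[0,0,0.73],"hand":1}
    - {"delta_pos":[-1,-0.8,-0.4],"rot":[0,0,0.73],"hand":1}
    - {"delta_pos":[-1,-0.8,-0.4],"rot":[0,0,0.73],"hand":1}
    - {"delta_pos":[-1,-0.8,-0.4],"rot":[0,0,0.73],"hand":1}
  squeeze: 60

```text
time: 1.23
tool_pos: [0.3745, 0.3838, 0.3442]
tcp_rot: [-1.313, -2.853, 0.003]
wrist_force: [-0.8, -0.2, 0.5]
width: -0.001
```

```bash
python3 - <<'E'
from h import *
s=bot.read_state(); print(s["time"],s["tool_pos"],hx(s),s["q"][[0,5]],s["width"],s["wrist_force"])
print(go(fix(V,[-.006,0,.23])[0],V[2]))
E
```

```text
1.225 [0.37449827 0.38376466 0.34417737] 2.2788018557220235 [0.75135952 0.04340101] -0.0012182960073144477 [-0.79804386 -0.2382365   0.49653141]
([-1.477, -0.129, 0.458], [-0.003, 0.001, 0.0])
```

Emit:
carry_out:
  series:
    - {"delta_pos":[-0.25,-0.02,0.1],"rot":[0,0,0],"hand":1}
    - {"delta_pos":[-0.5,-0.05,0.2],"rot":[0,0,0],"hand":1}
    - {"delta_pos":[-0.75,-0.08,0.3],"rot":[0,0,0],"hand":1}
    - {"delta_pos":[-1,-0.1,0.38],"rot":[0,0,0],"hand":1}
    - {"delta_pos":[-1,-0.13,0.38],"rot":[0,0,0],"hand":1}
    - {"delta_pos":[-1,-0.13,0.38],"rot":[0,0,0],"hand":1}

```text
time: 1.98
tool_pos: [0.5117, 0.1729, 0.2485]
tcp_rot: [-1.314, -2.851, 0.004]
wrist_force: [-0.3, 0.1, 0.4]
width: 0.001
```

```bash
python3 - <<'E'
from h import *
s=bot.read_state(); print(s["time"],s["tool_pos"],hx(s),s["q"][[0,5]],s["width"],s["wrist_force"])
for p in([-.006,0,.23],[-.006,0,.205],[-.006,0,.19],[.010,0,.177],[.028,0,.157],[.042,0,.134],[.05,0,.114]):print(go(fix(V,p)[0],V[2]))
E
```

```text
1.975 [0.51170325 0.17288285 0.24848635] 2.2780108782390975 [ 0.27996466 -0.42710925] 0.0011757546849421017 [-0.30755329  0.05576607  0.42780006]
([-0.479, 0.002, 0.073], [-0.005, -0.002, -0.001])
([-0.479, 0.003, 0.173], [-0.005, -0.002, -0.001])
([-0.479, 0.003, 0.233], [-0.005, -0.002, -0.001])
([-0.415, 0.003, 0.285], [-0.005, -0.002, -0.001])
([-0.344, 0.003, 0.366], [-0.005, -0.002, -0.001])
([-0.288, 0.004, 0.458], [-0.005, -0.002, -0.001])
([-0.256, 0.004, 0.538], [-0.005, -0.002, -0.001])
```

Emit:
carry_out:
  series:
    - {"delta_pos":[-0.24,0,0.03],"rot":[0,0,0],"hand":1}
    - {"delta_pos":[-0.48,0,0.07],"rot":[0,0,0],"hand":1}
    - {"delta_pos":[-0.48,0,0.12],"rot":[0,0,0],"hand":1}
    - {"delta_pos":[-0.48,0,0.17],"rot":[0,0,0],"hand":1}
    - {"delta_pos":[-0.48,0,0.21],"rot":[0,0,0],"hand":1}
    - {"delta_pos":[-0.475,0,0.235],"rot":[0,0,0],"hand":1}
    - {"delta_pos":[-0.445,0,0.26],"rot":[0,0,0],"hand":1}
    - {"delta_pos":[-0.415,0,0.285],"rot":[0,0,0],"hand":1}
    - {"delta_pos":[-0.39,0,0.31],"rot":[0,0,0],"hand":1}
    - {"delta_pos":[-0.365,0,0.335],"rot":[0,0,0],"hand":1}
    - {"delta_pos":[-0.345,0,0.365],"rot":[0,0,0],"hand":1}

```text
time: 3.35
tool_pos: [0.5678, 0.1079, 0.1577]
tcp_rot: [-1.314, -2.852, 0.002]
wrist_force: [-0.1, -0.6, 5.4]
width: -0.001
```

```bash
python3 - <<'E'
from h import *
s=bot.read_state(); print(s["time"],s["tool_pos"],hx(s),s["wrist_force"])
for p in([.028,0,.157],[.042,0,.134],[.05,0,.114],[.054,0,.095],[.055,0,.085],[.055,0,.081]):print(go(fix(V,p)[0],V[2]))
a=bot.read_camera("top")[150:260,190:300,::-1];b=bot.read_camera("side")[130:240,235:335,::-1]
cv2.imwrite("pics/p1.png",cv2.convertScaleAbs(cv2.resize(np.hstack([a,b]),None,fx=3.8,fy=3.8,interpolation=2),alpha=1.6))
E
```

```text
3.35 [0.56775022 0.10793943 0.15770985] 2.2779415065716075 [-0.05780507 -0.575378    5.36706557]
([-0.0, 0.0, 0.003], [-0.002, -0.001, -0.001])
([0.056, 0.0, 0.095], [-0.002, -0.001, -0.001])
([0.088, 0.0, 0.175], [-0.002, -0.001, -0.001])
([0.104, 0.001, 0.251], [-0.002, -0.001, -0.001])
([0.108, 0.001, 0.291], [-0.002, -0.001, -0.001])
([0.108, 0.001, 0.307], [-0.002, -0.001, -0.001])
```

View pics/p1.png

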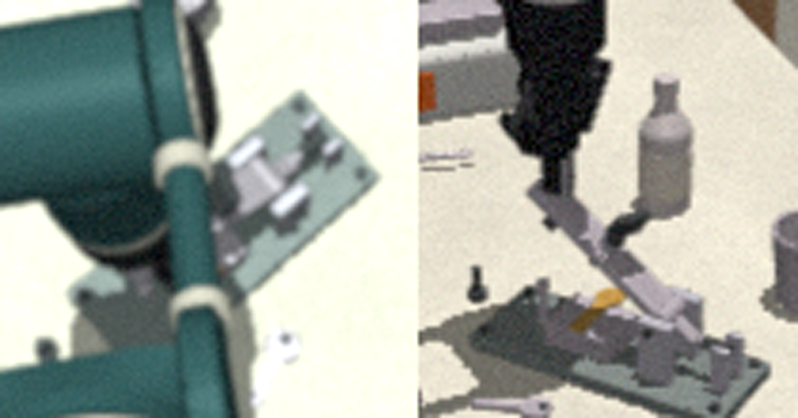

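The side view shows the closed fingertip pressing the middle of the tab at about (555,190), with the bar partway down. Fz reads 5.4 N, as expected, so I'll continue along the arc.

Emit:
carry_out:
  series:
    - {"delta_pos":[0.03,0,0.045],"rot":[0,0,0],"hand":1}
    - {"delta_pos":[0.055,0,0.095],"rot":[0,0,0],"hand":1}
    - {"delta_pos":[0.075,0,0.135],"rot":[0,0,0],"hand":1}
    - {"delta_pos":[0.09,0,0.175],"rot":[0,0,0],"hand":1}
    - {"delta_pos":[0.1,0,0.215],"rot":[0,0,0],"hand":1}
    - {"delta_pos":[0.105,0,0.25],"rot":[0,0,0],"hand":1}
    - {"delta_pos":[0.105,0,0.275],"rot":[0,0,0],"hand":1}
    - {"delta_pos":[0.105,0,0.295],"rot":[0,0,0],"hand":1}
    - {"delta_pos":[0.105,0,0.307],"rot":[0,0,0],"hand":1}
    - {"delta_pos":[0.105,0,0.307],"rot":[0,0,0],"hand":1}

```text
time: 4.7
tool_pos: [0.5502, 0.128, 0.081]
tcp_rot: [-1.314, -2.851, 0.002]
wrist_force: [-2.4, -1.0, 4.5]
width: -0.002
```

```bash
python3 - <<'E'
from h import *
s=bot.read_state(); print(s["time"],s["tool_pos"],hx(s),s["wrist_force"])
for p in([.055,0,.25],[.055+.19,0,.25]):print(go(fix(V,p)[0],V[2]))
E
```

```text
4.7 [0.55018288 0.12803523 0.08103355] 2.27812371027403 [-2.44049768 -0.99320468  4.45796719]
([0.002, -0.0, -0.676], [-0.003, -0.002, -0.001])
([0.762, -0.001, -0.675], [-0.003, -0.002, -0.001])
```

Emit:
carry_out:
  series:
    - {"delta_pos":[0,0,-0.15],"rot":[0,0,0],"hand":1}
    - {"delta_pos":[0,0,-0.35],"rot":[0,0,0],"hand":1}
    - {"delta_pos":[0.2,0,-0.55],"rot":[0,0,0],"hand":0}
    - {"delta_pos":[0.4,0,-0.65],"rot":[0,0,0],"hand":0}
    - {"delta_pos":[0.6,0,-0.65],"rot":[0,0,0],"hand":0}
    - {"delta_pos":[0.8,0,-0.65],"rot":[0,0,0],"hand":0}
    - {"delta_pos":[1,0,-0.65],"rot":[0,0,0],"hand":0}
    - {"delta_pos":[1,0,-0.65],"rot":[0,0,0],"hand":0}

```text
time: 5.7
tool_pos: [0.3863, 0.3202, 0.2444]
tcp_rot: [-1.307, -2.854, 0.001]
wrist_force: [0.3, 0.3, 0.4]
width: 0.497
```

```bash
python3 - <<'E'
from h import *
s=bot.read_state(); print(s["time"],s["tool_pos"],hx(s),s["q"][[0,5]],s["width"],s["wrist_force"])
o=[]
for n,(x0,y0) in dict(top=(205,165),side=(245,165)).items():
  acc=np.mean([bot.read_camera(n)[:,:,::-1].astype(float) for _ in range(4)],0).astype(np.uint8)
  cv2.imwrite(f"pics/{n}1.png",acc)
  cr=cv2.convertScaleAbs(cv2.resize(acc[y0:y0+85,x0:x0+90],None,fx=4.4,fy=4.4,interpolation=2),alpha=1.6)
  L=[[0,0,.098],[0,0,.11],[.045,0,.056],[.075,.015,.067],[.075,-.015,.067]]
  for p in proj(n,fix(V,L)): cv2.circle(cr,tuple(int(round(t)) for t in (p-[x0,y0]+.5)*4.4),2,(255,0,255),-1)
  o.append(cr)
cv2.imwrite("pics/p2.png",np.hstack(o))
E
```

```text
5.7 [0.386349   0.32019535 0.24436626] 2.28276875013961 [ 0.64094528 -0.07177291] 0.4970678174329304 [0.30633764 0.26224379 0.40939451]
```

View pics/p2.png

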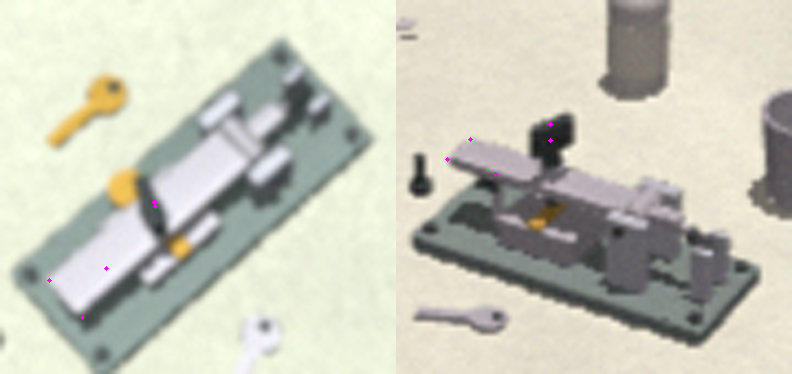

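The clamp is level and clipped. In the top view the wings run from (140,178) to (163,238) in the crop, so the heading is about 0.37 and the screw is at about 1.9, which is in range. I'll fit the heading and centre.

```bash
python3 - <<'E'
from h import *
from scipy.optimize import differential_evolution
K=6
B=np.array([[x,y,z] for x in(-.017,.017) for y in(-.005,.005) for z in(.086,.110)])
D={}
for n in("top","side"):
  c=proj(n,fix(V,[0,0,.098]))[0].round().astype(int); r=11; x0,y0=c-r
  im=cv2.cvtColor(cv2.imread(f"pics/{n}1.png")[y0:y0+2*r+1,x0:x0+2*r+1],6)
  g=cv2.resize(im,None,fx=K,fy=K,interpolation=2); D[n]=(x0,y0,g<50)
  print(n); print(im[4:-4,4:-4])
def ren(n,v):
  x0,y0,m=D[n]; P=R.from_euler("z",v[0]).apply(B)+[v[1],v[2],0]
  q=((proj(n,P)-[x0,y0]+.5)*K-.5).astype(np.float32); h=cv2.convexHull(q).round().astype(np.int32)
  return cv2.fillConvexPoly(np.zeros(m.shape,np.uint8),h,1)>0
for cams in(["top"],["side"],["top","side"]):
  def cost(v):
    return -sum((ren(n,v)&D[n][2]).sum()/(ren(n,v)|D[n][2]).sum() for n in cams)
  r=differential_evolution(cost,[(-.7,1.2),(.575,.597),(.076,.098)],seed=1,maxiter=60)
  print(cams,r.x.round(4),r.fun,"screw",V[2]-r.x[0])
E
```

```text
top
[[127 122 111  95  87  88  93 105 119 125 130 137 143 142 144]
 [124 116  96  75  65  73  96 117 128 133 137 141 143 143 144]
 [122 113  90  61  55  67 102 127 136 141 142 143 143 144 144]
 [122 118  95  66  54  60  93 126 140 143 144 144 144 144 145]
 [123 120  99  70  55  54  77 115 140 144 144 146 144 145 145]
 [124 121 106  76  56  53  66 102 131 144 146 146 145 146 147]
 [120 118 114  89  62  54  55  78 113 136 146 147 146 148 148]
 [115 122 122 101  64  54  53  58  87 126 145 148 149 149 152]
 [119 132 134 107  66  54  54  51  69 110 139 147 150 151 152]
 [134 142 140 113  72  52  53  51  55  92 128 145 153 154 145]
 [143 145 143 126  90  58  55  53  53  82 121 146 152 143 119]
 [143 145 146 139 111  70  55  51  48  75 123 147 139 113  83]
 [144 146 146 143 127  93  60  41  36  65 117 131 109  78  64]
 [145 146 147 146 141 121  82  44  32  57  93  96  75  64  74]
 [147 146 147 148 149 141 111  69  50  53  66  65  64  77  99]]
side
[[141 139 141 143 141 141 141 142 145 143 138 142 144 144 142]
 [141 140 139 142 142 142 141 142 138 130 113 119 138 145 142]
 [143 142 141 142 1
[... 336 characters left out ...]
2  20  34  88 140 143]
 [144 132  79  24  19  27  19  22  21  19  29  54 101 145 146]
 [143 131  77  27  22  23  23  23  24  37  74 110 144 148 144]
 [135 132  79  29  23  22  23  22  36  85 143 145 145 145 145]
 [120 118  82  42  36  28  20  24  29  79 140 147 145 146 143]
 [114 116 109  93  81  40  24  23  26  62 120 145 145 143 144]
 [112 114 113 110  91  47  27  30  34  71 121 138 140 142 144]
 [114 115 114 111  91  58  46  50  64  77  75  95 113 123 139]]
['top'] [0.419  0.5768 0.0882] -0.10477081384471469 screw 1.859642382671875
['side'] [0.7257 0.5859 0.0827] -0.7684887459807074 screw 1.552911246133594
['top', 'side'] [0.7552 0.5865 0.0858] -0.7712934335415816 screw 1.5234108497710341
```

```bash
cat > fitw.py <<'E'
from h import *
from scipy.optimize import differential_evolution
K=6
B=np.array([[x,y,z] for x in(-.017,.017) for y in(-.005,.005) for z in(.086,.110)])
D={}
for n in("top","side"):
  c=proj(n,fix(V,[0,0,.098]))[0].round().astype(int); r=11; x0,y0=c-r
  im=cv2.cvtColor(cv2.imread(f"pics/{n}1.png")[y0:y0+2*r+1,x0:x0+2*r+1],6)
  if n=="side": im[r+5:]=255   # stem
  g=cv2.resize(im,None,fx=K,fy=K,interpolation=2); D[n]=(x0,y0,g<88)
def ren(n,v):
  x0,y0,m=D[n]; P=R.from_euler("z",v[0]).apply(B)+[v[1],v[2],0]
  q=((proj(n,P)-[x0,y0]+.5)*K-.5).astype(np.float32); h=cv2.convexHull(q).round().astype(np.int32)
  return cv2.fillConvexPoly(np.zeros(m.shape,np.uint8),h,1)>0
o=[]
for cams in(["top"],["side"],["top","side"]):
  def cost(v):
    return -sum((ren(n,v)&D[n][2]).sum()/(ren(n,v)|D[n][2]).sum() for n in cams)
  r=differential_evolution(cost,[(-.7,1.2),(.575,.597),(.076,.098)],seed=1,maxiter=60)
  print(cams,r.x.round(4),r.fun,"screw",V[2]-r.x[0])
for n in D:
  o.append(np.dstack([D[n][2]*255,ren(n,r.x)*255,D[n][2]*0]))
cv2.imwrite("pics/m.png",cv2.resize(np.hstack(o).astype(np.uint8),None,fx=2.5,fy=2.5,interpolation=0))
E
python3 fitw.py
```

```text
['top'] [0.39   0.5796 0.0869] -0.5373891001267427 screw 1.8885627486923995
['side'] [0.5267 0.588  0.0893] -0.8469387755102041 screw 1.7518677047926041
['top', 'side'] [0.3267 0.5858 0.0891] -1.2863827084724901 screw 1.9519330462562818
```

View pics/m.png

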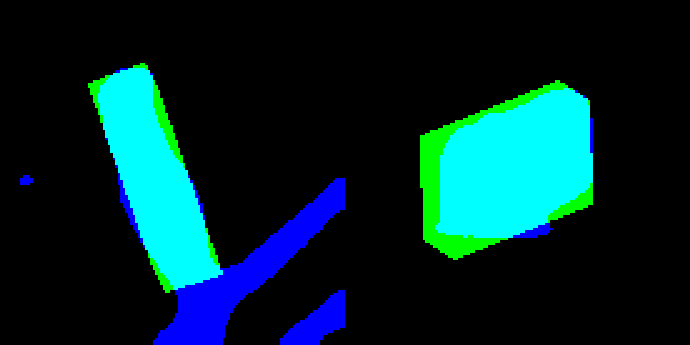

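```bash
python3 - <<'E'
from h import *
s=bot.read_state()
print(s["time"],go([.586,.088,.17],3.50))
E
```

```text
6.1 ([-1.21, 0.006, 0.294], [-0.002, -0.004, -1.558])
```

Emit:
carry_out:
  series:
    - {"delta_pos":[-0.2,0,0],"rot":[0,0,-0.2],"hand":0}
    - {"delta_pos":[-0.4,0,0],"rot":[0,0,-0.4],"hand":0}
    - {"delta_pos":[-0.6,0,0.05],"rot":[0,0,-0.6],"hand":0}
    - {"delta_pos":[-0.8,0,0.1],"rot":[0,0,-0.8],"hand":0}
    - {"delta_pos":[-1,0,0.2],"rot":[0,0,-1],"hand":0}
    - {"delta_pos":[-1,0,0.2],"rot":[0,0,-1],"hand":0}
    - {"delta_pos":[-1,0,0.2],"rot":[0,0,-1],"hand":0}

```text
time: 6.98
tool_pos: [0.5508, 0.1265, 0.1933]
tcp_rot: [-0.13, -3.135, 0.001]
wrist_force: [0.1, -0.0, 0.2]
width: 0.499
```

```bash
python3 - <<'E'
from h import *
s=bot.read_state()
print(s["time"],s["q"][5],go([.586,.088,.16],3.50),go([.586,.088,.093],3.50))
E
```

```text
6.975 -1.306766042287435 ([-0.154, -0.142, 0.133], [0.0, -0.005, -0.562]) ([-0.155, -0.142, 0.401], [0.0, -0.005, -0.562])
```

Emit:
carry_out:
  series:
    - {"delta_pos":[-0.08,-0.07,0.05],"rot":[0,0,-0.2],"hand":0}
    - {"delta_pos":[-0.155,-0.14,0.1],"rot":[0,0,-0.4],"hand":0}
    - {"delta_pos":[-0.155,-0.14,0.13],"rot":[0,0,-0.56],"hand":0}
    - {"delta_pos":[-0.155,-0.14,0.13],"rot":[0,0,-0.56],"hand":0}
    - {"delta_pos":[-0.155,-0.14,0.2],"rot":[0,0,-0.56],"hand":0}
    - {"delta_pos":[-0.155,-0.14,0.27],"rot":[0,0,-0.56],"hand":0}
    - {"delta_pos":[-0.155,-0.14,0.33],"rot":[0,0,-0.56],"hand":0}
    - {"delta_pos":[-0.155,-0.14,0.38],"rot":[0,0,-0.56],"hand":0}
    - {"delta_pos":[-0.155,-0.14,0.4],"rot":[0,0,-0.56],"hand":0}
    - {"delta_pos":[-0.155,-0.14,0.4],"rot":[0,0,-0.56],"hand":0}

```text
time: 8.22
tool_pos: [0.5859, 0.0883, 0.0927]
tcp_rot: [0.557, -3.087, -0.001]
wrist_force: [0.5, 0.0, 0.2]
width: 0.503
```

```bash
python3 - <<'E'
from h import *
s=bot.read_state(); print(s["time"],s["tool_pos"],hx(s)%6.2832,s["q"][5],s["wrist_force"],s["torque"],s["width"])
b=bot.read_camera("side")[130:230,235:335,::-1]
cv2.imwrite("pics/p3.png",cv2.convertScaleAbs(cv2.resize(b,None,fx=5,fy=5,interpolation=2),alpha=1.7))
E
```

```text
8.225 [0.58594704 0.08832817 0.09269036] 3.498344215156395 -1.8202181700394489 [0.48661672 0.02585676 0.16317129] [ 0.00216158 -0.0409981   0.00350478] 0.5028099941328207
```

View pics/p3.png

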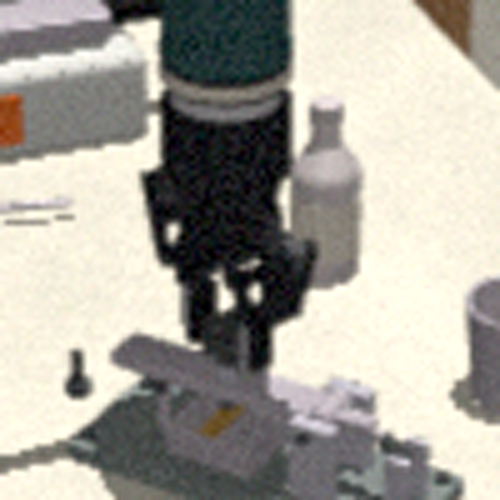

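The fingers straddle the wings at about (235,340). I'll close gently.

Emit:
carry_out:
  series:
    - {"hand":0.4,"delta_pos":[0,0,0],"rot":[0,0,0]}
    - {"hand":0.7,"delta_pos":[0,0,0],"rot":[0,0,0]}
    - {"hand":1,"delta_pos":[0,0,0],"rot":[0,0,0]}
    - {"hand":1,"delta_pos":[0,0,0],"rot":[0,0,0]}
    - {"hand":1,"delta_pos":[0,0,0],"rot":[0,0,0]}
  squeeze: 25

```text
time: 8.9
tool_pos: [0.5864, 0.0899, 0.0942]
tcp_rot: [0.556, -3.089, -0.004]
wrist_force: [-2.3, 5.8, 3.1]
width: 0.11
```

```bash
python3 - <<'E'
from h import *
s=bot.read_state(); print(s["time"],s["tool_pos"],hx(s)%6.2832,s["wrist_force"],s["torque"],s["width"]*85, R.from_rotvec(s["tcp_rot"]).inv().apply(s["wrist_force"]))
E
```

```text
8.9 [0.58639283 0.08994081 0.09417354] 3.497939125509198 [-2.26549963  5.80030623  3.092982  ] [ 0.76068885  0.32734653 -0.03736967] 9.318950039582015 [ 0.10715263  6.23637803 -3.07224446]
```

Emit:
carry_out:
  series:
    - {"hand":1,"delta_pos":[0,0.002,0],"rot":[0,0,0]}
    - {"hand":1,"delta_pos":[0,0.002,0],"rot":[0,0,0.1]}
    - {"hand":1,"delta_pos":[0,0.002,0],"rot":[0,0,0.2]}
  squeeze: 50

```text
time: 9.28
tool_pos: [0.5863, 0.09, 0.0943]
tcp_rot: [0.309, -3.124, -0.003]
wrist_force: [-0.5, -0.5, -0.5]
width: 0.108
```

```bash
cat > st.py <<'E'
from h import *
s=bot.read_state(); h=hx(s)%6.2832; print(s["time"],s["tool_pos"].round(4),"hx",h,"screw if aligned",V[2]-(h-np.pi),"tau",s["torque"].round(3),s["width"]*85,"Ftool", R.from_rotvec(s["tcp_rot"]).inv().apply(s["wrist_force"]).round(2),"q6",s["q"][5],s["joint_torque"][5])
E
python3 st.py
```

```text
9.275 [0.5863 0.09   0.0943] hx 3.338630656117749 screw if aligned 2.0815619974720443 tau [-0.183 -0.07   0.064] 9.17896066700797 Ftool [ 0.55 -0.41  0.47] q6 -1.6598141583166868 -0.6044317223131657
```

Emit:
carry_out:
  series:
    - {"hand":1,"delta_pos":[0,0,0],"rot":[0,0,0.2]}
    - {"hand":1,"delta_pos":[0,0,0],"rot":[0,0,0.4]}
    - {"hand":1,"delta_pos":[0,0,0],"rot":[0,0,0.6]}
    - {"hand":1,"delta_pos":[0,0,0],"rot":[0,0,0.8]}
    - {"hand":1,"delta_pos":[0,0,0],"rot":[0,0,1]}
    - {"hand":1,"delta_pos":[0,0,0],"rot":[0,0,1]}

```text
time: 10.02
tool_pos: [0.5863, 0.0899, 0.0943]
tcp_rot: [-0.908, -3.004, -0.001]
wrist_force: [-0.8, 1.0, -0.3]
width: 0.106
```

```bash
python3 st.py
```

```text
10.025 [0.5863 0.0899 0.0943] hx 2.554746833976569 screw if aligned 2.865445819613224 tau [-0.061  0.087 -0.019] 9.025256227488889 Ftool [1.2  0.36 0.28] q6 -0.8759840233340151 0.4808391071856022
```

Emit:
carry_out:
  series:
    - {"hand":1,"delta_pos":[0,0,0],"rot":[0,0,0.2]}
    - {"hand":1,"delta_pos":[0,0,0],"rot":[0,0,0.4]}
    - {"hand":1,"delta_pos":[0,0,0],"rot":[0,0,0.6]}
    - {"hand":1,"delta_pos":[0,0,0],"rot":[0,0,0.8]}
    - {"hand":1,"delta_pos":[0,0,0],"rot":[0,0,1]}
    - {"hand":1,"delta_pos":[0,0,0],"rot":[0,0,1]}

```text
time: 10.78
tool_pos: [0.5861, 0.0899, 0.0943]
tcp_rot: [-1.983, -2.432, 0.002]
wrist_force: [-0.6, -0.8, -0.2]
width: 0.109
```

```bash
python3 st.py
```

```text
10.775 [0.5861 0.0899 0.0943] hx 1.7732020123038577 screw if aligned 3.646990641285935 tau [ 0.073  0.12  -0.112] 9.292263104296943 Ftool [-0.64 -0.77  0.2 ] q6 -0.09452297662438144 0.4648550134152174
```

Expected stop is about 0.35 rad (0.45 of scale) away. I'll approach it slowly.

Emit:
carry_out:
  series:
    - {"hand":1,"delta_pos":[0,0,0],"rot":[0,0,0.1]}
    - {"hand":1,"delta_pos":[0,0,0],"rot":[0,0,0.2]}
    - {"hand":1,"delta_pos":[0,0,0],"rot":[0,0,0.28]}
    - {"hand":1,"delta_pos":[0,0,0],"rot":[0,0,0.35]}
    - {"hand":1,"delta_pos":[0,0,0],"rot":[0,0,0.4]}
    - {"hand":1,"delta_pos":[0,0,0],"rot":[0,0,0.4]}

```text
time: 11.52
tool_pos: [0.5861, 0.0899, 0.0943]
tcp_rot: [-2.335, -2.096, 0.002]
wrist_force: [-0.9, 0.6, 1.0]
width: 0.107
```

```bash
python3 st.py
```

```text
11.525 [0.5861 0.0899 0.0943] hx 1.4629966185085646 screw if aligned 3.9571960350812283 tau [ 0.11   0.037 -0.039] 9.08234310317019 Ftool [ 0.5  -0.94 -1.  ] q6 0.2155862829679765 0.05208843620494008
```

Emit:
carry_out:
  series:
    - {"hand":1,"delta_pos":[0,0,0],"rot":[0,0,0.04]}
    - {"hand":1,"delta_pos":[0,0,0],"rot":[0,0,0.08]}
    - {"hand":1,"delta_pos":[0,0,0],"rot":[0,0,0.12]}
    - {"hand":1,"delta_pos":[0,0,0],"rot":[0,0,0.12]}

```text
time: 12.02
tool_pos: [0.5861, 0.0899, 0.0943]
tcp_rot: [-2.43, -1.986, 0.003]
wrist_force: [0.8, 0.8, 0.0]
width: 0.106
```

```bash
python3 st.py
```

```text
12.025 [0.5861 0.0899 0.0943] hx 1.3704089589993218 screw if aligned 4.049783694590471 tau [0.213 0.011 1.055] 8.98312299815564 Ftool [ 0.9   0.58 -0.05] q6 0.30878044748249267 1.2016329914331436
```

Emit:
carry_out:
  series:
    - {"hand":1,"delta_pos":[0,0,0],"rot":[0,0,0.04]}
    - {"hand":1,"delta_pos":[0,0,0],"rot":[0,0,0.06]}
    - {"hand":1,"delta_pos":[0,0,0],"rot":[0,0,0.06]}
  squeeze: 80

```text
time: 12.4
tool_pos: [0.5861, 0.0899, 0.0944]
tcp_rot: [-2.475, -1.93, 0.003]
wrist_force: [-0.7, 0.2, 0.8]
width: 0.1
```

```bash
python3 st.py
```

```text
12.4 [0.5861 0.0899 0.0944] hx 1.3245578830966993 screw if aligned 4.095634770493094 tau [0.235 0.136 1.937] 8.463960616243588 Ftool [ 0.07 -0.72 -0.8 ] q6 0.35519828316993035 1.9938573986291885
```

Emit:
carry_out:
  series:
    - {"hand":1,"delta_pos":[0,0,0],"rot":[0,0,-0.05]}
    - {"hand":1,"delta_pos":[0,0,0],"rot":[0,0,-0.07]}
    - {"hand":1,"delta_pos":[0,0,0],"rot":[0,0,-0.07]}

```text
time: 12.78
tool_pos: [0.5861, 0.0899, 0.0943]
tcp_rot: [-2.422, -1.996, 0.003]
wrist_force: [-1.6, 1.4, 1.2]
width: 0.101
```

```bash
python3 st.py
```

```text
12.775 [0.5861 0.0899 0.0943] hx 1.378354379462996 screw if aligned 4.041838274126797 tau [0.236 0.036 1.131] 8.618994654112827 Ftool [ 1.03 -1.79 -1.21] q6 0.30105631522942233 1.1021414771676064
```

Emit:
carry_out:
  series:
    - {"hand":1,"delta_pos":[0,0,0],"rot":[0,0,-0.2]}
    - {"hand":1,"delta_pos":[0,0,0],"rot":[0,0,-0.4]}
    - {"hand":1,"delta_pos":[0,0,0],"rot":[0,0,-0.6]}
    - {"hand":1,"delta_pos":[0,0,0],"rot":[0,0,-0.8]}
    - {"hand":1,"delta_pos":[0,0,0],"rot":[0,0,-0.95]}
    - {"hand":1,"delta_pos":[0,0,0],"rot":[0,0,-0.95]}

```text
time: 13.52
tool_pos: [0.5862, 0.0899, 0.0943]
tcp_rot: [-1.534, -2.737, 0.0]
wrist_force: [-0.2, 0.6, 0.1]
width: 0.107
```

Emit:
carry_out:
  series:
    - {"hand":1,"delta_pos":[0,0,0],"rot":[0,0,-0.2]}
    - {"hand":1,"delta_pos":[0,0,0],"rot":[0,0,-0.4]}
    - {"hand":1,"delta_pos":[0,0,0],"rot":[0,0,-0.6]}
    - {"hand":1,"delta_pos":[0,0,0],"rot":[0,0,-0.8]}
    - {"hand":1,"delta_pos":[0,0,0],"rot":[0,0,-0.9]}
    - {"hand":1,"delta_pos":[0,0,0],"rot":[0,0,-0.9]}

```text
time: 14.28
tool_pos: [0.5863, 0.0899, 0.0943]
tcp_rot: [-0.499, -3.098, -0.003]
wrist_force: [0.6, 1.3, -0.2]
width: 0.102
```

```bash
python3 st.py
```

```text
14.275 [0.5863 0.0899 0.0943] hx 2.8224163726058773 screw if aligned 2.5977762809839158 tau [ 0.041 -0.015  0.044] 8.706285452131196 Ftool [-0.17  1.39  0.2 ] q6 -1.144601479357711 -0.1971938693895936
```

Emit:
carry_out:
  series:
    - {"hand":1,"delta_pos":[0,0,0],"rot":[0,0,-0.1]}
    - {"hand":1,"delta_pos":[0,0,0],"rot":[0,0,-0.18]}
    - {"hand":1,"delta_pos":[0,0,0],"rot":[0,0,-0.23]}
    - {"hand":1,"delta_pos":[0,0,0],"rot":[0,0,-0.23]}
    - {"hand":1,"delta_pos":[0,0,0],"rot":[0,0,-0.23]}

```text
time: 14.9
tool_pos: [0.5863, 0.0899, 0.0943]
tcp_rot: [-0.221, -3.131, -0.003]
wrist_force: [-0.6, 0.9, -0.4]
width: 0.101
```

```bash
python3 st.py; python3 - <<'E'
from h import *
b=bot.read_camera("side")[150:245,240:335,::-1]
cv2.imwrite("pics/p4.png",cv2.convertScaleAbs(cv2.resize(b,None,fx=6,fy=6,interpolation=2),alpha=1.8))
E
```

```text
14.9 [0.5863 0.0899 0.0943] hx 3.0005659269524725 screw if aligned 2.4196267266373206 tau [ 0.037 -0.003 -0.051] 8.617104674034273 Ftool [0.73 0.81 0.42] q6 -1.3229094859797306 -0.041701323352754116
```

View pics/p4.png

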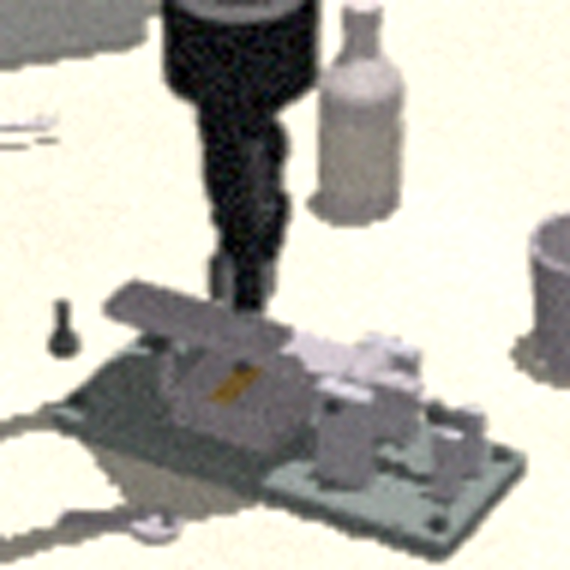

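The clamp is still level and clipped at (110–300, 290–340), the fingers hold the wings at (240,290), and the neighbouring objects haven't moved. Handing in.

```bash
python3 -c "
from workcell import bot
print(bot.finish_job())"
```

```text
the job is handed in; nothing more can be done
None
```

I finished the job on the grey fixture and handed it in at about 15 s, with the gripper still holding the thumbscrew's wings. I left the purple look-alike alone.

- **Clamp:** I pressed the tab down along its arc with the closed fingertips until it clipped. The last side picture shows it still level. I left the tools and stock alone; those in that picture stand where they were.
- **Seating:** I turned the screw clockwise until it hit the stop. The moment about the screw axis rose to 1.9 N m, at about the angle the fixture pose predicted.
- **Back-off:** I backed it off a quarter turn. The final screw angle, taken from the gripper's heading, is about 2.42 rad against a target of 2.43. The grip opening reads about 9 mm on the 10 mm wings, and side forces are about 1 N.

**Disagreements:**
- The stop angle came out 0.01–0.03 rad apart between loading and unloading, because the pads give a little. The final angle is therefore good to about 0.03 rad.
- The camera estimates of the wings' position differed from what the grip showed by 1–2 mm. I corrected for this after closing the gripper.

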